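Lay out the toy tractor's clockwork drive

ROBOT

A 6-joint arm with a two-finger parallel gripper is mounted at the origin on the work surface. World frame = base frame: x ahead of the robot, y to its left, z up, the work surface at z = 0. Lengths are in m, angles in rad, forces in N, time in s.
With the tool pointing down it reaches from about 0.35 to 1 m from the base axis. Payload 7.1 kg.
Tool frame: the origin (TCP) lies midway between the tips of the shut fingers; the grasp point (between the pads) lies arm.grip_depth behind it (arm.grip_depth is the distance from the TCP to the grasp point, in m); x points along the fingers, y is the direction in which the jaws open and shut, and the axes are right-handed (so a half turn about x gives the same grasp; the last joint's range is limited). The gripper opens to 85 mm and grips with 20 to 120 N. Pads are 22 mm wide; open, the fingers measure 114 mm over their backs; the gripper's body (76 mm by 85 mm) begins 54 mm behind the grasp point. The pads swing forward as they close: fully open they stand 13 mm farther back than shut.
Start: joints at [-1.156, 0.423, 1.63, -0, 1.089, -0.019], TCP at [0.263, -0.567, 0.231] pointing down, gripper open.
Joint ranges: [-3, 3], [-0.9, 2.11], [0.09, 2.58], [-1.31, 4.45], [0.11, 2.69], [-2.54, 2.54]. Speed limits (rad/s): [2.39, 2.39, 3.01, 3.14, 3.14, 3.14].

INTERFACE

Orientations are given as [roll, pitch, yaw] about the fixed x, y, z axes, in that order (R = Rz(yaw) Ry(pitch) Rx(roll)).
In Python, from workcell import arm gives the robot as it stands.
- The arm moves only by the tool arm_command, never from a script. Its argument "commands" is a list of rows, each a list of 2 entries, a list of its own where there are three numbers: the shift along the tool's x, y, z in m, then the turn, a rotation vector about the tool's x, y, z in rad. In form: [[[tx, ty, tz], [rx, ry, rz]], ...]. A call has 1 to 12 rows; each row is the pose to reach, as a shift and turn from the pose measured when the call began, along the tool's axes at that moment; what a row does not reach only later rows make up. A row lasts 1/10 s, in which the tool goes at most 50 mm and 8.59 degrees, less where a joint would pass 70% of its speed; a pose out of reach is approached as far as the arm can. A call with a gripper value outside its range is refused whole. "claw" is the opening, from 0 (shut) to 1 (fully open), set as the call begins (left out, the last holds). The fingers move at their own pace and stop on an object; the grip force is fixed at half the most. Time passes only in rows, so rows that repeat a pose let the fingers close. It gives the time, the measured TCP pose, the force and the opening at its end, in the units of the state.
- arm.sense(): the state, without advancing time (a new reading comes with each control period).
- arm.capture(name): name is "side" or "top" or "wrist"; returns (picture, depth): 400x640x3 uint8, blue, green, red; 400x640 float32, m along the optical axis (not along the pixel's ray), 0 where there is no reading.
- arm.get_calibration(name): a dict with "vfov" (degrees; the focal length in pixels is half the picture's height over the tangent of half this angle, whatever the lens; pixels are square), "cx", "cy" (the principal point, pixels), "T" (4x4, takes a point from camera to world coordinates); the wrist camera has in their place "tool_from_camera" (4x4, takes a point from camera to tool coordinates, whose origin is the TCP and whose axes are the tool frame's). Camera axes: x right, y up, looking along -z (the intrinsics and any distortion apply to the point x, -y, -z); pixel columns grow to the right and rows downward; lengths in m; the calibration is good to about 2 mm. A picture is of the moment at which its call begins: read the wrist's pose just before it. get_calibration takes no time and is no camera call.
- arm.sign_off(): hands the job in, once; it reports no verdict.
Trained networks look in the newest picture that a camera, given by its name, has taken for a name from the list of things; names that differ only in an ending like _2 or _b are one class to them, and where a whole thing is asked for, a point or a joint stands for the part that bears it (a point fixed in the world has none). Each returns a list of dicts, best first, with "conf" (0 to 1); they miss things now and then, are a little off and sometimes report something else, mostly with a low value. They report only what shows in the picture. A call takes as long as a camera call. They do not tell look-alikes from the thing itself.
- arm.find_in(thing, camera): "centre" ([column, row] in pixels, amid what is visible of it).
- arm.outline_of(thing, camera): "pixels" (400x640 bool, what is visible of it) and "centre" ([column, row] in pixels, amid what is visible of it).
The state is a dict: "time_s": time; "joints": joint angles; "joint_vel": joint speeds; "joint_torque": joint torques, N m; "eef_pos": TCP position; "eef_rot": TCP orientation; "ft_force": force on the tool from outside, world axes, zero at the start; "wrist_torque": the same for the moment, N m; "grip_width": opening from 0.0 (shut) to 1.0 (fully open).
Only numpy, scipy, OpenCV 4.12 (cv2) and the standard library are available. Lean on these libraries where they do the work, as an engineer would, in place of code of your own. Each camera call takes 0.05 s, during which the arm holds its last target. There are 200 camera calls.

TASK

Lay out the tin tractor's clockwork drive ready for refitting: set the large gear wheel flat on the centre of the walnut turntable and the small gear wheel, hub upward, centred on top of it; stand the spring barrel upright on the table exactly midway between the turntable and the porcelain dish; and lay the T-shaped spring winder on the table on the tractor's left (its driver's left), parallel to the tractor and level with its middle, 100 mm from the tractor's centre line. Let go of everything, and do not shift the tractor, the dish or the other things on the bench.

Things in the scene. Friction and masses are not known exactly. Their poses are not given: they have to be found in the camera images.
- large_gear: The larger brass gear wheel, a flat toothed disc without a hub, 58 mm across the teeth, 16 mm thick, about 0.2 kg, lying flat. Origin: centre of its underside; z up along its axis. Grip across the teeth from above (its grip surface is round, so any yaw will do).
- small_gear: The smaller brass gear wheel: toothed disc 36 mm across and 10 mm thick with a round hub 18 mm across standing 16 mm above it (26 mm high in all), about 0.08 kg, lying flat, hub up. Origin: centre of its underside; z up along its axis. Easily held by the hub.
- spring_barrel: The spring barrel: an upright plain steel drum 44 mm across and 40 mm high with a thin arbor (10 mm across, 8 mm high) on top, about 0.18 kg. Origin: centre of its underside; z up.
- winder: The spring winder: a T-shaped steel key lying flat, 110 mm long and 12 mm high; square shaft 12 mm wide, with a cross-handle 50 mm long and 12 mm thick at its +x end. About 0.12 kg. Origin: under the middle of its length, on the shaft's centre line (the shaft covers x from -55 to 45 mm, the handle 43 to 55 mm); x along the shaft towards the handle, z up. Grip across the shaft. It may point either way when laid parallel.
- turntable: The small turntable: a dark lacquered walnut disc 130 mm across, top 30 mm above the table, turning freely but with slight drag on a narrower fixed base; small brass dot at its centre. The base is fixed to the table. Origin: on its axis at table level; z up. Its yaw has no meaning for the job.
- dish: The porcelain parts dish: white open round dish 92 mm across the rim, 22 mm high, with a few small fixed screws in it, loose (0.25 kg). Origin: centre of its underside; z up. Its centre is always 280 mm from the turntable's centre.
- tractor: The rusty orange tin tractor, standing loose (0.6 kg), 130 mm long, 80 mm wide over the large rear wheels, 81 mm high at the exhaust pipe. Origin: at table level under the middle of its length and width; x points forward to the nose (exhaust pipe and small front wheels), y to its driver's left, z up.
- jar: Bystander: amber glass jar with a dark cap, 56 mm across, 70 mm high, loose. Origin: centre of its underside. Leave alone.
- screwdriver: Bystander: screwdriver with a dark wooden handle, 170 mm long, lying on the table beyond the work. Origin: near its middle. Leave alone.
Not all that is in view belongs to the job. What is shaped like the large_gear but blue or green is not meant. What is shaped like the spring_barrel but blue or pink is not meant.

How it is judged:
At the end, for the whole second after the job is handed in: Large gear flat within 12 mm of the turntable centre; small gear flat on it, hub up, within 10 mm; barrel upright on the table within 15 mm of the midpoint; winder flat, 85-115 mm left of the tractor line, within 15 mm of its middle, parallel to 0.2 rad; all released, at rest (horizontal distance between large_gear and turntable below 0.012 m and z of large_gear in the frame of turntable between 0.026 and 0.034 m and angle between each of large_gear, small_gear, spring_barrel, winder's own z axis and vertical below 0.1 rad and horizontal distance between small_gear and large_gear below 0.01 m and z of small_gear in the frame of large_gear between 0.012 and 0.02 m and (x of spring_barrel in the frame of turntable between 0.125 and 0.155 m or x of spring_barrel in the frame of turntable between -0.155 and -0.125 m) and horizontal distance between spring_barrel and dish below 0.17 m and y of spring_barrel in the frame of turntable between -0.015 and 0.015 m and height (world z) of spring_barrel between -0.004 and 0.004 m and y of winder in the frame of tractor between 0.085 and 0.115 m and x of winder in the frame of tractor between -0.015 and 0.015 m and angle between the x axis of winder and the x axis of tractor, either way round below 0.2 rad and height (world z) of winder between -0.004 and 0.004 m and linear speed of each of large_gear, small_gear, spring_barrel, winder below 0.01 m/s and angular speed of each of large_gear, small_gear, spring_barrel, winder below 0.1 rad/s); the robot touches nothing.
It fails at once if the tractor or the dish is shifted by more than 12 mm (distance of any of tractor, dish from where it was at the start of the episode above 0.012 m).
It fails at once if a bystander (jar, screwdriver) is shifted by more than 20 mm (distance of any of jar, screwdriver from where it was at the start of the episode above 0.02 m).
It also fails if it takes over 128 s, if anything falls off the work surface, if the arm or the gripper's body presses on something with over 40 N, if the wrist force passes 120 N, or if a joint passes its speed limit or range.

## Working session

There is one attempt and no reset: what is moved stays moved. The work goes in short steps, Python scripts to look and compute and a tool call to move; the robot and the scene stay as the last step left them, time stands still between calls to the robot, and variables do not carry over. Pictures are saved under pics/ and viewed, about 12 in all and at most 16, crops included, and the job is handed in when it is done.

Besides the shell and the picture viewer there is one more tool, called after ">>>" as name([rows], argument=value, ...), one row to a line, values as JSON. arm_command: Moves the arm, as the interface text tells. Its arguments: {"type":"object","properties":{"commands":{"type":"array"},"claw":{"type":"number"}},"required":["commands"]}

```bash
ls; mkdir -p pics; python3 - <<'E'
from workcell import arm
import cv2,numpy as np
s=arm.sense();print(s['time_s'],s['eef_pos'],s['eef_rot'],s['joints'],arm.grip_depth)
for c in("top","side"):
    im,d=arm.capture(c);cv2.imwrite(f"pics/{c}0.png",im);np.save(f"{c}0.npy",d)
    k=arm.get_calibration(c);print(c,{a:(np.round(b,4).tolist() if a=="T" else b) for a,b in k.items()})
print(arm.get_calibration("wrist"))
E
```

```text
pics
0.0 [ 0.26251288 -0.56659009  0.23054094] [-1.60038823  1.5692789   1.97500219] [-1.15598604e+00  4.23830819e-01  1.63071798e+00  1.81623459e-05
  1.08856120e+00 -1.89959037e-02] 0.0187
top {'vfov': 55.51014148260532, 'cx': 313.56232222920676, 'cy': 202.3129495332705, 'T': [[-0.0193, 0.9972, -0.0723, 0.4745], [-0.9998, -0.019, 0.0047, -0.0287], [0.0033, 0.0724, 0.9974, 0.868], [0.0, 0.0, 0.0, 1.0]]}
side {'vfov': 42.65978423053511, 'cx': 313.9962659410771, 'cy': 201.67708958572095, 'T': [[-0.856, 0.2541, -0.4503, 0.0415], [-0.5168, -0.4477, 0.7297, 0.7928], [-0.0162, 0.8573, 0.5145, 0.6018], [0.0, 0.0, 0.0, 1.0]]}
{'vfov': 64.58457609939578, 'cx': 320.17501734178546, 'cy': 206.3521903203977, 'tool_from_camera': array([[ 1.31428431e-03,  3.25647981e-01, -9.45490172e-01,
        -1.42814328e-01],
       [ 9.99999024e-01,  2.02120474e-05,  1.39701615e-03,
         1.22434654e-03],
       [ 4.74045781e-04, -9.45491085e-01, -3.25647637e-01,
        -8.46133128e-02],
       [ 0.00000000e+00,  0.00000000e+00,  0.00000000e+00,
         1.00000000e+00]])}
```

View pics/top0.png

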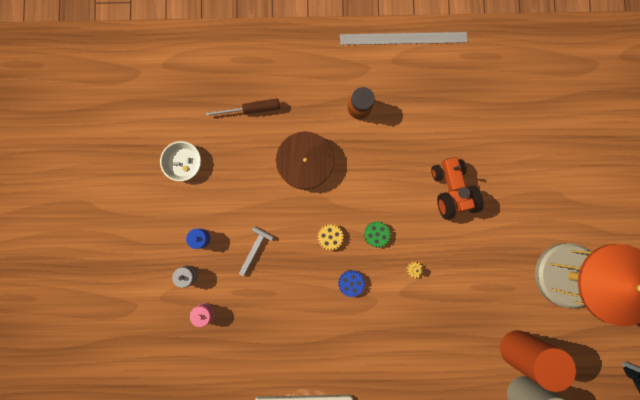

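View pics/side0.png

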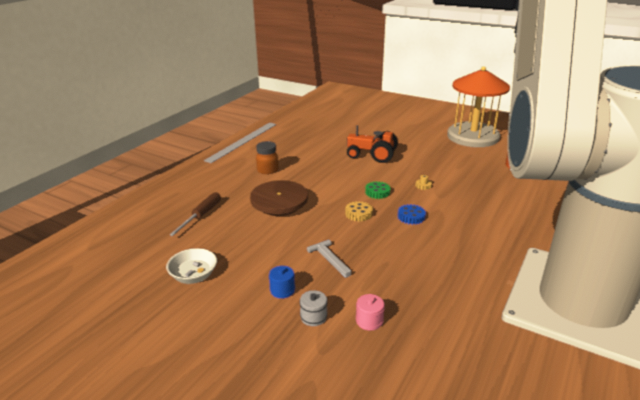

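The top view is clear:
- Large gear candidates: yellow-brass (330,237), blue (352,284) and green (377,235). The brass one fits.
- Barrel candidates: grey steel (184,277), blue (198,239) and pink (201,316). The steel one fits.
- Other parts: small gear (416,270), winder (257,250), turntable (305,160), dish (181,161), and tractor (457,190) with its nose pointing up the image.

Next I'll measure positions and view one enlarged crop.

```bash
cat > h.py <<'E'
from workcell import arm
import cv2,numpy as np
from scipy.spatial.transform import Rotation as R
def toolT():
    s=arm.sense();T=np.eye(4);T[:3,:3]=R.from_euler('xyz',s['eef_rot']).as_matrix();T[:3,3]=s['eef_pos'];return T
def shot(c):
    T=toolT();im,d=arm.capture(c);k=arm.get_calibration(c)
    T=T@k['tool_from_camera'] if c=='wrist' else k['T']
    f=200/np.tan(np.radians(k['vfov']/2));v,u=np.mgrid[:400,:640]
    P=np.stack([(u-k['cx'])/f*d,-(v-k['cy'])/f*d,-d],-1)@T[:3,:3].T+T[:3,3]
    P[d==0]=np.nan
    return im,P
def rect(pts):  # min area rect of xy in m
    (c,s,a)=cv2.minAreaRect((pts[:,:2]*1000).astype(np.float32));return np.round(c,1),np.round(s,1),round(a,1)
def tops(P,m,z0,z1):
    p=P[m&~np.isnan(P[...,2])];return p[(p[:,2]>z0)&(p[:,2]<z1)]
def circ(p):
    (c,r)=cv2.minEnclosingCircle((p[:,:2]*1000).astype(np.float32));return np.round(c,1),round(r,1)
E
python3 - <<'E'
from h import *
im,P=shot("top")
for n in "large_gear small_gear spring_barrel winder turntable dish tractor jar".split():
    for o in arm.outline_of(n,"top"):
        p=P[o['pixels']];p=p[~np.isnan(p[:,2])]
        if len(p)<5: continue
        z=np.percentile(p[:,2],[5,50,95]);t=p[p[:,2]>z[2]-.006]
        t2=p[abs(p[:,2]-z[1])<.004]
        print(n,round(o['conf'],2),np.round(o['centre']),len(p),"z",np.round(z*1e3),"all",*rect(p),"med",t2[:,:2].mean(0).round(4),*circ(t2))
        if o['conf']<.3: continue
np.save("P0.npy",P)
cv2.imwrite("pics/crop.png",cv2.resize(im[130:330,160:500],None,fx=2.3,fy=2.3,interpolation=cv2.INTER_CUBIC))
E
```

```text
large_gear 0.84 [352. 281.] 526 z [ 4. 15. 18.] all [ 353.4 -112.5] [56.6 57.6] 30.3 med [ 0.3542 -0.1123] [ 354.1 -112.6] 28.8
large_gear 0.82 [333. 237.] 497 z [ 2. 15. 18.] all [457.7 -68.7] [54.9 54.6] 87.6 med [ 0.4577 -0.0683] [457.4 -68.3] 28.6
small_gear 0.47 [414. 270.] 178 z [ 2. 11. 26.] all [ 381.5 -255.2] [32.7 32.1] 62.7 med [ 0.3818 -0.2533] [ 381.3 -254.8] 16.7
small_gear 0.23 [254. 248.] 433 z [-1. 11. 13.] all [423.9  99.2] [ 48.8 109.8] 70.2 med [0.4348 0.1019] [424.8 102.1] 56.6
spring_barrel 0.68 [203. 317.] 429 z [ 9. 38. 43.] all [294.2 214.7] [41.8 43.1] 43.8 med [0.2951 0.2153] [294.9 215.9] 22.0
spring_barrel 0.59 [194. 234.] 411 z [ 2. 39. 43.] all [460.  232.1] [58.6 43. ] 89.3 med [0.4606 0.2241] [460.6 224.6] 22.2
winder 0.89 [255. 242.] 436 z [-1. 11. 13.] all [425.8 106.7] [ 50.6 109.4] 62.1 med [0.4353 0.1019] [426.6 104.2] 57.0
turntable 0.8 [306. 159.] 2575 z [27. 30. 32.] all [630.8 -15.1] [127.1 126.7] 43.9 med [ 0.6302 -0.0142] [630.6 -13.7] 64.8
dish 0.8 [181. 164.] 1236 z [ 3.  8. 22.] all [634.9 266.5] [88.7 87. ] 88.5 med [0.6364 0.2683] [635.1 267.3] 37.5
tractor 0.73 [450. 194.] 1826 z [21. 51. 69.] all [ 562.1 -349.1] [131.9  82.7] 8.3 med [ 0.5713 -0.3426] [ 559.7 -346.6] 67.4
jar 0.63 [359. 103.] 671 z [11. 69. 72.] all [ 761.4 -150.3] [55.5 75.9] 39.3 med [ 0.7544 -0.142 ] [ 755.7 -141.3] 25.3
```

View pics/crop.png

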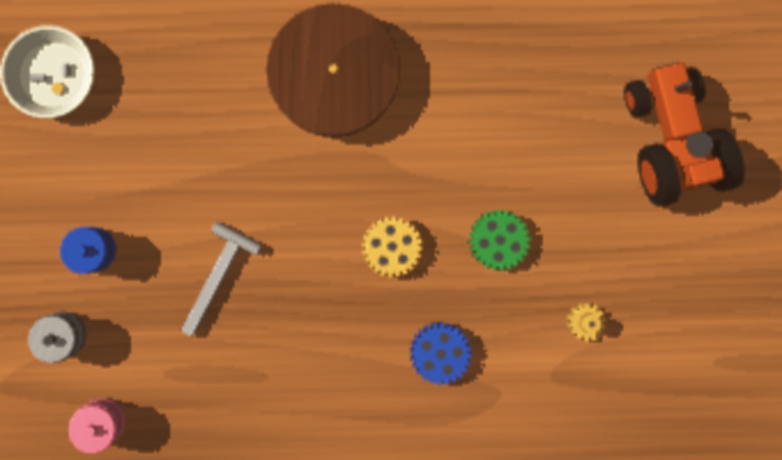

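The crop confirms it: brass gear (393,246), steel barrel (52,338) and small brass gear (586,322), all unlike the coloured decoys. Next come precise positions and a move planner.

```bash
cat >> h.py <<'E'
def go(x,y,z,jaw=None):
    """shift/rotvec in tool axes to reach TCP (m), tool down, jaw axis at given yaw deg (mod 180)"""
    T=toolT();A=T[:3,:3];yaw0=np.degrees(np.arctan2(A[1,1],A[0,1]))
    if jaw is None: jaw=yaw0
    d=(jaw-yaw0+90)%180-90;a=np.radians(yaw0+d)
    X=np.array([0,0,-1.]);Y=np.array([np.cos(a),np.sin(a),0]);B=np.stack([X,Y,np.cross(X,Y)],1)
    print("go",(x,y,z,jaw),"shift",(A.T@(np.array([x,y,z])-T[:3,3])).round(4),"turn",R.from_matrix(A.T@B).as_rotvec().round(3))
E
python3 - <<'E'
from h import *
P=np.load("P0.npy");T=toolT();print("tool axes\n",T[:3,:3].round(3))
def near(n,x,y,r,z0,z1):
    m=np.hypot(P[...,0]-x,P[...,1]-y)<r
    t=tops(P,m,z0,z1);print(n,len(t),"mean",(t[:,:2].mean(0)*1e3).round(1),"circ",*circ(t),"rect",*rect(t))
    return t
near("large",.4577,-.068,.04,.011,.022)
near("small",.3815,-.2545,.025,.005,.03);near("hub",.3815,-.2545,.025,.019,.03)
c=P[277,184];print(c)
near("barrel",c[0],c[1],.035,.034,.044)
near("winder",.43,.104,.07,.006,.018)
near("tract",.562,-.349,.09,.004,.1)
t=near("tract body",.562,-.349,.09,.035,.1);
near("wheels low",.562,-.349,.09,.015,.03)
go(.4577,-.0685,.10,0)
E
```

```text
tool axes
 [[ 0.     0.42  -0.907]
 [ 0.    -0.907 -0.42 ]
 [-1.    -0.    -0.   ]]
large 477 mean [458.2 -67.8] circ [458.2 -67.4] 28.9 rect [457.9 -67.3] [55.1 56.6] 16.3
small 186 mean [ 382.2 -254.8] circ [ 381.  -256.4] 18.2 rect [ 381.6 -255.9] [34.9 33.4] 87.2
hub 55 mean [ 381.4 -255.6] circ [ 380.9 -255.5] 8.9 rect [ 381.1 -255.5] [16.7 15.7] 89.6
[0.37841836 0.25028025 0.03675167]
barrel 313 mean [378.5 253.3] circ [378.2 254.1] 22.3 rect [378.4 254.1] [42.6 41.9] 33.7
winder 354 mean [435.5 101.9] circ [426.7 104.2] 57.0 rect [425.5 106.8] [ 49.7 108.8] 62.6
tract 1878 mean [ 556.2 -341.9] circ [ 570.2 -349.6] 82.1 rect [ 572.6 -365. ] [140.  126.1] 12.9
tract body 1518 mean [ 552.2 -345.6] circ [ 558.2 -347.5] 70.1 rect [ 563.1 -346.2] [128.6  81.7] 12.8
wheels low 160 mean [ 567.5 -323. ] circ [ 560.3 -344.3] 70.5 rect [ 560.2 -343.7] [127.8  70.7] 7.8
go (0.4577, -0.0685, 0.1, 0) shift [ 0.1313 -0.3704 -0.3865] turn [-1.137 -0.     0.   ]
```

Jaw yaw of -65° is clear for all the round parts, so no turning is needed. I'll move above the large gear at constant height first, then lower.

>>> arm_command([
  [[0,-0.371,-0.387],[0,0,0]],
  [[0,-0.371,-0.387],[0,0,0]],
  [[0,-0.371,-0.387],[0,0,0]],
  [[0,-0.371,-0.387],[0,0,0]],
  [[0,-0.371,-0.387],[0,0,0]],
  [[0,-0.371,-0.387],[0,0,0]],
  [[0,-0.371,-0.387],[0,0,0]],
  [[0,-0.371,-0.387],[0,0,0]],
  [[0,-0.371,-0.387],[0,0,0]],
  [[0,-0.371,-0.387],[0,0,0]],
  [[0,-0.371,-0.387],[0,0,0]],
  [[0,-0.371,-0.387],[0,0,0]],
], claw=1)

```text
time_s: 1.75
eef_pos: [0.4593, -0.0644, 0.2317]
eef_rot: [3.124, 1.569, 0.421]
ft_force: [-0.7, -0.2, -0.1]
grip_width: 0.999
```

```bash
python3 - <<'E'
from h import *
im,P=shot("wrist");cv2.imwrite("pics/w1.png",im)
for n,x,y,r,a,b in (("large",.458,-.0675,.042,.011,.022),("green",.46,-.172,.042,.011,.022),("turntable",.631,-.014,.08,.025,.036)):
    t=tops(P,np.hypot(P[...,0]-x,P[...,1]-y)<r,a,b)
    if len(t)>10: print(n,len(t),*circ(t),*rect(t),t[:,2].mean())
hsv=cv2.cvtColor(im,cv2.COLOR_BGR2HSV)
go(.458,-.0675,.03);go(.458,-.0675,.0)
E
```

```text
large 1772 [457.2 -67. ] 29.2 [457.1 -66.5] [57.3 57. ] 27.5 0.016337343161464873
green 1657 [ 461.5 -172.8] 29.5 [ 461.5 -172.2] [57.8 57.1] 52.4 0.016142223038252346
turntable 7229 [623.5 -16.9] 64.2 [599.1 -28.3] [ 60.2 128.3] 25.1 0.030140459247677574
go (0.458, -0.0675, 0.03, np.float64(-64.91070441950386)) shift [0.2015 0.0011 0.0012] turn [ 0. -0. -0.]
go (0.458, -0.0675, 0.0, np.float64(-64.91070441950386)) shift [0.2315 0.0011 0.0012] turn [ 0. -0. -0.]
```

View pics/w1.png

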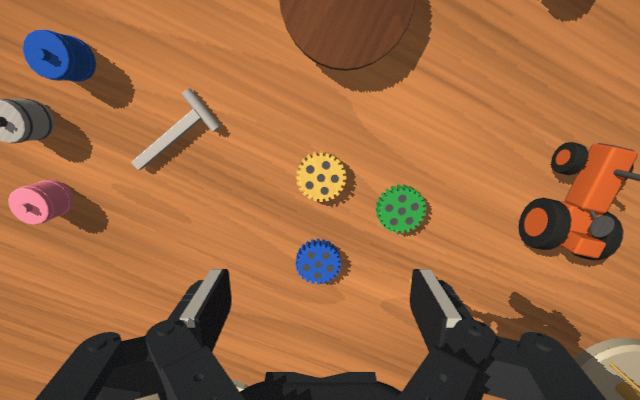

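The brass gear at (321,177) agrees between the two cameras to 1 mm. Descending.

>>> arm_command([
  [[0.05,0.0005,0.0015],[0,0,0]],
  [[0.1,0.0005,0.0015],[0,0,0]],
  [[0.15,0.0005,0.0015],[0,0,0]],
  [[0.18,0.0005,0.0015],[0,0,0]],
  [[0.2,0.0005,0.0015],[0,0,0]],
  [[0.212,0.0005,0.0015],[0,0,0]],
  [[0.22,0.0005,0.0015],[0,0,0]],
  [[0.226,0.0005,0.0015],[0,0,0]],
  [[0.23,0.0005,0.0015],[0,0,0]],
  [[0.231,0.0005,0.0015],[0,0,0]],
  [[0.231,0.0005,0.0015],[0,0,0]],
])

```text
time_s: 2.9
eef_pos: [0.4579, -0.0671, 0.0009]
eef_rot: [2.552, 1.569, -0.151]
ft_force: [0.6, -1.0, -0.5]
grip_width: 0.998
```

>>> arm_command([
  [[0,0,0],[0,0,0]],
  [[0,0,0],[0,0,0]],
  [[0,0,0],[0,0,0]],
  [[0,0,0],[0,0,0]],
  [[0,0,0],[0,0,0]],
  [[0,0,0],[0,0,0]],
  [[0,0,0],[0,0,0]],
  [[0,0,0],[0,0,0]],
], claw=0.5)

```text
time_s: 3.7
eef_pos: [0.4582, -0.0671, 0.002]
eef_rot: [2.565, 1.569, -0.139]
ft_force: [-2.4, 1.3, 12.8]
grip_width: 0.651
```

>>> arm_command([
  [[-0.03,0,0],[0,0,0]],
  [[-0.07,0,0],[0,0,0]],
  [[-0.1,0,0],[0,0,0]],
  [[-0.1,0,0],[0,0,0]],
], claw=0.4)

```text
time_s: 4.1
eef_pos: [0.4603, -0.0674, 0.1053]
eef_rot: [2.542, 1.562, -0.161]
ft_force: [0.4, 0.6, -3.2]
grip_width: 0.65
```

```bash
python3 - <<'E'
from h import *
print(arm.sense()['grip_width'],arm.sense()['ft_force'])
im=cv2.imread("pics/top0.png");P=np.load("P0.npy");h=cv2.cvtColor(im,cv2.COLOR_BGR2HSV)
m=np.zeros((400,640),bool);m[150:170,295:315]=h[150:170,295:315,2]>130
print("dot",P[m].mean(0),m.sum())
t=tops(P,np.hypot(P[...,0]-.631,P[...,1]+.014)<.08,.026,.036);print("tt",*circ(t))
t=tops(P,np.hypot(P[...,0]-.635,P[...,1]-.267)<.06,.018,.03);print("dish",*circ(t),*rect(t))
im,Q=shot("wrist")
t=tops(Q,np.hypot(Q[...,0]-.631,Q[...,1]+.014)<.08,.026,.036);print("tt wrist",*circ(t))
T=toolT();print(T[:3,3]);t=tops(Q,np.hypot(Q[...,0]-T[0,3],Q[...,1]-T[1,3])<.032,.09,.135);print(len(t),*circ(t),t[:,2].mean() if len(t) else 0)
go(.6307,-.0142,.1);go(.6307,-.0142,.033)
E
```

```text
0.6501636418429946 [ 0.35099683  0.56222091 -3.17582883]
dot [ 0.63178077 -0.0141821   0.03049266] 16
tt [630.9 -13.5] 65.0
dish [635.9 266.4] 45.8 [634.9 265.9] [89.8 87. ] 88.2
tt wrist [597.2 -28.7] 53.0
[ 0.45923797 -0.06722853  0.10359996]
11821 [460.4 -66.7] 31.5 0.11920796136975817
go (0.6307, -0.0142, 0.1, np.float64(-64.89292228184445)) shift [ 0.0047  0.0247 -0.1777] turn [ 0.    -0.005 -0.004]
go (0.6307, -0.0142, 0.033, np.float64(-64.89292228184445)) shift [ 0.0717  0.0245 -0.1774] turn [ 0.    -0.005 -0.004]
```

The gear is held, at 0.65 opening with about 3 N of weight. Carrying it to the turntable centre.

>>> arm_command([
  [[0,0.0245,-0.178],[0,0,0]],
  [[0,0.0245,-0.178],[0,0,0]],
  [[0,0.0245,-0.178],[0,0,0]],
  [[0,0.0245,-0.178],[0,0,0]],
  [[0,0.0245,-0.178],[0,0,0]],
  [[0.02,0.0245,-0.178],[0,0,0]],
  [[0.04,0.0245,-0.178],[0,0,0]],
  [[0.055,0.0245,-0.178],[0,0,0]],
  [[0.062,0.0245,-0.178],[0,0,0]],
  [[0.062,0.0245,-0.178],[0,0,0]],
])

```text
time_s: 5.15
eef_pos: [0.6296, -0.0141, 0.0409]
eef_rot: [2.414, 1.568, -0.289]
ft_force: [-0.1, 0.0, -0.9]
grip_width: 0.645
```

```bash
python3 - <<'E'
from h import *
print(toolT()[:3,3],arm.sense()['ft_force']);go(.631,-.014,.0325)
E
```

```text
[ 0.62963703 -0.01405471  0.0408797 ] [-0.0740872   0.01551215 -0.88832409]
go (0.631, -0.014, 0.0325, np.float64(-64.90228485820128)) shift [ 0.0084  0.0005 -0.0012] turn [ 0.    -0.002 -0.002]
```

>>> arm_command([
  [[0.003,0.0005,-0.001],[0,0,0]],
  [[0.006,0.0005,-0.001],[0,0,0]],
  [[0.0085,0.0005,-0.001],[0,0,0]],
  [[0.0085,0.0005,-0.001],[0,0,0]],
  [[0.0085,0.0005,-0.001],[0,0,0]],
])

```text
time_s: 5.65
eef_pos: [0.6309, -0.0141, 0.0326]
eef_rot: [2.445, 1.567, -0.258]
ft_force: [0.3, 0.4, -2.4]
grip_width: 0.648
```

>>> arm_command([
  [[0,0,0],[0,0,0]],
  [[0,0,0],[0,0,0]],
  [[0,0,0],[0,0,0]],
  [[0,0,0],[0,0,0]],
  [[0,0,0],[0,0,0]],
  [[0,0,0],[0,0,0]],
], claw=0.95)

```text
time_s: 6.25
eef_pos: [0.631, -0.0141, 0.0327]
eef_rot: [2.441, 1.567, -0.263]
ft_force: [0.2, -0.3, -0.5]
grip_width: 0.948
```

>>> arm_command([
  [[-0.02,0,0],[0,0,0]],
  [[-0.05,0,0],[0,0,0]],
  [[-0.1,0,0],[0,0,0]],
  [[-0.13,0,0],[0,0,0]],
  [[-0.13,0,0],[0,0,0]],
])

```text
time_s: 6.75
eef_pos: [0.6336, -0.0141, 0.1679]
eef_rot: [2.599, 1.558, -0.104]
ft_force: [0.5, -0.4, -0.1]
grip_width: 0.947
```

```bash
python3 - <<'E'
from h import *
im,Q=shot("wrist")
t=tops(Q,np.hypot(Q[...,0]-.631,Q[...,1]+.014)<.05,.038,.056);print("gear wrist",len(t),*circ(t),t[:,2].mean())
t=tops(Q,np.hypot(Q[...,0]-.631,Q[...,1]+.014)<.08,.025,.036);print("tt",*circ(t))
im,P=shot("top")
t=tops(P,np.hypot(P[...,0]-.631,P[...,1]+.014)<.05,.04,.056);print("gear top",len(t),*circ(t) if len(t)>5 else 0)
go(.3813,-.2556,.16)
E
```

```text
gear wrist 3112 [630.5 -15.4] 29.3 0.04608011913596616
tt [630.5 -13.1] 64.9Traceback (most recent call last):
  File "<stdin>", line 6, in <module>
TypeError: Value after * must be an iterable, not int
```

The gear sits about 2 mm off the turntable centre and flat. Next, the small gear.

```bash
python3 - <<'E'
from h import *
print(toolT()[:3,3]);go(.3812,-.2556,.16)
E
```

```text
[ 0.63070447 -0.01399242  0.16336101]
go (0.3812, -0.2556, 0.16, np.float64(-64.90486188765614)) shift [0.0023 0.113  0.3284] turn [ 0.    -0.004 -0.003]
```

>>> arm_command([
  [[0,0.113,0.3285],[0,0,0]],
  [[0,0.113,0.3285],[0,0,0]],
  [[0,0.113,0.3285],[0,0,0]],
  [[0,0.113,0.3285],[0,0,0]],
  [[0,0.113,0.3285],[0,0,0]],
  [[0,0.113,0.3285],[0,0,0]],
  [[0,0.113,0.3285],[0,0,0]],
  [[0,0.113,0.3285],[0,0,0]],
  [[0,0.113,0.3285],[0,0,0]],
  [[0,0.113,0.3285],[0,0,0]],
], claw=0.5)

```text
time_s: 7.85
eef_pos: [0.3812, -0.255, 0.1616]
eef_rot: [2.706, 1.567, 0.003]
ft_force: [-0.4, -0.4, -0.6]
grip_width: 0.499
```

```bash
python3 - <<'E'
from h import *
im,Q=shot("wrist");print(toolT()[:3,3])
for a,b in((.006,.014),(.02,.03)):
    t=tops(Q,np.hypot(Q[...,0]-.381,Q[...,1]+.2556)<.03,a,b);print("small",len(t),*circ(t))
im,P=shot("top");t=tops(P,np.hypot(P[...,0]-.631,P[...,1]+.014)<.05,.04,.056);print("gear top",len(t),*circ(t))
t=tops(P,np.hypot(P[...,0]-.631,P[...,1]+.014)<.08,.025,.036);print("tt",*circ(t))
go(.3812,-.2556,.008)
E
```

```text
[ 0.38159469 -0.25484071  0.16171225]
small 613 [ 380.  -255.8] 18.2
small 303 [ 380.2 -255.8] 8.8
gear top 508 [631.4 -16.1] 29.2
tt [631. -14.] 65.0
go (0.3812, -0.2556, 0.008, np.float64(-64.79941523330753)) shift [0.1539 0.0002 0.0015] turn [ 0.    -0.004 -0.002]
```

>>> arm_command([
  [[0.05,0.0003,0.0014],[0,0,0]],
  [[0.1,0.0003,0.0014],[0,0,0]],
  [[0.125,0.0003,0.0014],[0,0,0]],
  [[0.14,0.0003,0.0014],[0,0,0]],
  [[0.149,0.0003,0.0014],[0,0,0]],
  [[0.149,0.0003,0.0014],[0,0,0]],
  [[0.149,0.0003,0.0014],[0,0,0]],
])

```text
time_s: 8.65
eef_pos: [0.3819, -0.2555, 0.0132]
eef_rot: [2.55, 1.566, -0.151]
ft_force: [-0.2, 0.5, 0.6]
grip_width: 0.506
```

>>> arm_command([
  [[0,0,0],[0,0,0]],
  [[0,0,0],[0,0,0]],
  [[0,0,0],[0,0,0]],
  [[0,0,0],[0,0,0]],
  [[0,0,0],[0,0,0]],
  [[0,0,0],[0,0,0]],
], claw=0.1)

```text
time_s: 9.25
eef_pos: [0.3827, -0.2559, 0.0145]
eef_rot: [2.428, 1.564, -0.273]
ft_force: [0.0, 1.7, 7.0]
grip_width: 0.175
```

>>> arm_command([
  [[-0.03,0,0],[0,0,0]],
  [[-0.07,0,0],[0,0,0]],
  [[-0.11,0,0],[0,0,0]],
  [[-0.11,0,0],[0,0,0]],
  [[-0.11,0,0],[0,0,0]],
])

```text
time_s: 9.75
eef_pos: [0.3825, -0.2561, 0.1257]
eef_rot: [2.319, 1.56, -0.382]
ft_force: [-0.7, -0.4, -1.1]
grip_width: 0.174
```

```bash
python3 - <<'E'
from h import *
print(toolT()[:3,3]);go(.631,-.0157,.12);go(.631,-.0157,.061)
E
```

```text
[ 0.38250026 -0.25613816  0.12568429]
go (0.631, -0.0157, 0.12, np.float64(-64.75889263693271)) shift [ 0.0071 -0.1116 -0.3273] turn [ 0.    -0.007 -0.008]
go (0.631, -0.0157, 0.061, np.float64(-64.75889263693271)) shift [ 0.0661 -0.112  -0.3268] turn [ 0.    -0.007 -0.008]
```

>>> arm_command([
  [[0,-0.111,-0.329],[0,-0.007,-0.008]],
  [[0,-0.111,-0.329],[0,-0.007,-0.008]],
  [[0,-0.111,-0.329],[0,-0.007,-0.008]],
  [[0,-0.111,-0.329],[0,-0.007,-0.008]],
  [[0,-0.111,-0.329],[0,-0.007,-0.008]],
  [[0,-0.111,-0.329],[0,-0.007,-0.008]],
  [[0,-0.111,-0.329],[0,-0.007,-0.008]],
  [[0,-0.111,-0.329],[0,-0.007,-0.008]],
  [[0.025,-0.111,-0.329],[0,-0.007,-0.008]],
  [[0.045,-0.111,-0.329],[0,-0.007,-0.008]],
  [[0.045,-0.111,-0.329],[0,-0.007,-0.008]],
  [[0.045,-0.111,-0.329],[0,-0.007,-0.008]],
])

```text
time_s: 10.95
eef_pos: [0.632, -0.0158, 0.0808]
eef_rot: [-0.597, 1.568, 2.985]
ft_force: [-0.1, 0.3, -1.0]
grip_width: 0.177
```

```bash
python3 - <<'E'
from h import *
im,Q=shot("wrist");print(toolT()[:3,3]);go(.6325,-.0155,.0605)
cv2.imwrite("pics/w2.png",im)
t=tops(Q,np.hypot(Q[...,0]-.631,Q[...,1]+.0157)<.05,.04,.05);print("large",*circ(t),*rect(t))
E
```

```text
[ 0.63283395 -0.01589896  0.08187461]
go (0.6325, -0.0155, 0.0605, np.float64(-64.77698616853681)) shift [ 0.0214 -0.0005  0.0001] turn [0.    0.001 0.001]
large [631.  -15.4] 29.2 [637.2 -12.3] [44.3 58. ] 26.2
```

View pics/w2.png

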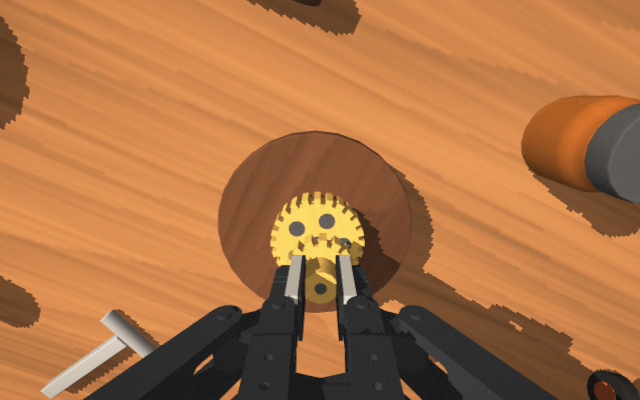

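The small gear is held level (disc near 320,262, hub 320,288) over the large gear (317,240). Lowering it, releasing and backing up.

>>> arm_command([
  [[0.008,-0.0005,0],[0,0,0]],
  [[0.015,-0.0005,0],[0,0,0]],
  [[0.019,-0.0005,0],[0,0,0]],
  [[0.0215,-0.0005,0],[0,0,0]],
  [[0.0215,-0.0005,0],[0,0,0]],
  [[0.0215,-0.0005,0],[0,0,0]],
])

```text
time_s: 11.6
eef_pos: [0.6325, -0.0155, 0.0606]
eef_rot: [-0.763, 1.57, 2.819]
ft_force: [-2.4, -0.2, 1.1]
grip_width: 0.178
```

>>> arm_command([
  [[0,0,0],[0,0,0]],
  [[0,0,0],[0,0,0]],
  [[0,0,0],[0,0,0]],
  [[0,0,0],[0,0,0]],
  [[0,0,0],[0,0,0]],
], claw=0.55)

```text
time_s: 12.1
eef_pos: [0.6326, -0.0154, 0.0605]
eef_rot: [-0.801, 1.57, 2.781]
ft_force: [-0.1, -0.3, -0.6]
grip_width: 0.55
```

>>> arm_command([
  [[-0.01,0,0],[0,0,0]],
  [[-0.03,0,0],[0,0,0]],
  [[-0.07,0,0],[0,0,0]],
  [[-0.1,0,0],[0,0,0]],
  [[-0.1,0,0],[0,0,0]],
  [[-0.1,0,0],[0,0,0]],
])

```text
time_s: 12.7
eef_pos: [0.6332, -0.0155, 0.1619]
eef_rot: [2.953, 1.57, 0.252]
ft_force: [0.2, -0.3, -0.3]
grip_width: 0.549
```

```bash
python3 - <<'E'
from h import *
im,Q=shot("wrist");print(toolT()[:3,3]);
for a,b in ((.04,.05),(.052,.06),(.066,.08)):
    t=tops(Q,np.hypot(Q[...,0]-.631,Q[...,1]+.0157)<.05,a,b);print(a,len(t),*circ(t) if len(t) else [],t[:,2].mean())
go(.3784,.254,.16)
E
```

```text
[ 0.63230613 -0.01547824  0.16058315]
0.04 1905 [630.4 -15.1] 29.5 0.046142071619314495
0.052 815 [630.7 -17.7] 18.4 0.05614875602685716
0.066 416 [631.2 -17.4] 8.9 0.07193347440927972
go (0.3784, 0.254, 0.16, np.float64(-64.77796706688915)) shift [ 0.001  -0.352   0.1149] turn [0.    0.001 0.001]
```

The gears are stacked, 2.5 mm apart and flat. Now the steel barrel.

>>> arm_command([
  [[0,-0.352,0.115],[0,0,0]],
  [[0,-0.352,0.115],[0,0,0]],
  [[0,-0.352,0.115],[0,0,0]],
  [[0,-0.352,0.115],[0,0,0]],
  [[0,-0.352,0.115],[0,0,0]],
  [[0,-0.352,0.115],[0,0,0]],
  [[0,-0.352,0.115],[0,0,0]],
  [[0,-0.352,0.115],[0,0,0]],
  [[0,-0.352,0.115],[0,0,0]],
  [[0,-0.352,0.115],[0,0,0]],
], claw=0.75)

```text
time_s: 13.75
eef_pos: [0.3779, 0.2537, 0.1603]
eef_rot: [-0.179, 1.568, -2.879]
ft_force: [-0.7, 0.7, -1.2]
grip_width: 0.754
```

```bash
python3 - <<'E'
from h import *
im,Q=shot("wrist");print(toolT()[:3,3]);
t=tops(Q,np.hypot(Q[...,0]-.3783,Q[...,1]-.254)<.04,.036,.043);c,r=circ(t);print(len(t),c,r,*rect(t))
t=tops(Q,np.hypot(Q[...,0]-.43,Q[...,1]-.104)<.07,.006,.018);print("winder",len(t),*rect(t))
m=(np.hypot(Q[...,0]-.3783,Q[...,1]-.254)<.03)&(Q[...,2]>.01);print("bgr",im[m].mean(0))
go(c[0]/1e3,c[1]/1e3,.012)
E
```

```text
[0.37845469 0.25343158 0.16045142]
1728 [378.  255.4] 21.9 [378.  255.6] [42.6 42.9] 35.2
winder 2074 [425.  108.8] [ 50.7 109.4] 61.4
bgr [69.7353598  72.0691067  74.98684864]
go (np.float64(0.378), np.float64(0.2554), 0.012, np.float64(-64.76769815573687)) shift [ 0.1485 -0.0019 -0.0007] turn [0.    0.002 0.   ]
```

>>> arm_command([
  [[0.05,-0.0015,-0.0005],[0,0,0]],
  [[0.1,-0.0015,-0.0005],[0,0,0]],
  [[0.125,-0.0015,-0.0005],[0,0,0]],
  [[0.14,-0.0015,-0.0005],[0,0,0]],
  [[0.149,-0.0015,-0.0005],[0,0,0]],
  [[0.149,-0.0015,-0.0005],[0,0,0]],
  [[0.149,-0.0015,-0.0005],[0,0,0]],
])

```text
time_s: 14.5
eef_pos: [0.3787, 0.2547, 0.0118]
eef_rot: [-0.356, 1.569, -3.058]
ft_force: [-0.7, -0.3, 0.2]
grip_width: 0.751
```

>>> arm_command([
  [[0,0,0],[0,0,0]],
  [[0,0,0],[0,0,0]],
  [[0,0,0],[0,0,0]],
  [[0,0,0],[0,0,0]],
  [[0,0,0],[0,0,0]],
  [[0,0,0],[0,0,0]],
], claw=0.3)

```text
time_s: 15.1
eef_pos: [0.3796, 0.2551, 0.0131]
eef_rot: [-2.566, 1.57, 1.015]
ft_force: [1.0, -1.8, 6.7]
grip_width: 0.499
```

>>> arm_command([
  [[-0.03,0,0],[0,0,0]],
  [[-0.07,0,0],[0,0,0]],
  [[-0.1,0,0],[0,0,0]],
  [[-0.1,0,0],[0,0,0]],
  [[-0.1,0,0],[0,0,0]],
])

```text
time_s: 15.6
eef_pos: [0.3799, 0.2552, 0.114]
eef_rot: [-2.879, 1.567, 0.702]
ft_force: [0.5, -0.1, -1.1]
grip_width: 0.495
```

```bash
python3 - <<'E'
from h import *
print(toolT()[:3,3]);go(.633,.1262,.11);go(.633,.1262,.014)
E
```

```text
[0.37986988 0.25522612 0.11399613]
go (0.633, 0.1262, 0.11, np.float64(-64.80853455687028)) shift [ 0.0044  0.2245 -0.1741] turn [-0.    -0.004  0.001]
go (0.633, 0.1262, 0.014, np.float64(-64.80853455687028)) shift [ 0.1004  0.2246 -0.1738] turn [-0.    -0.004  0.001]
```

>>> arm_command([
  [[0,0.225,-0.1755],[0,0,0]],
  [[0,0.225,-0.1755],[0,0,0]],
  [[0,0.225,-0.1755],[0,0,0]],
  [[0,0.225,-0.1755],[0,0,0]],
  [[0,0.225,-0.1755],[0,0,0]],
  [[0,0.225,-0.1755],[0,0,0]],
  [[0,0.225,-0.1755],[0,0,0]],
  [[0.04,0.225,-0.1755],[0,0,0]],
  [[0.07,0.225,-0.1755],[0,0,0]],
  [[0.085,0.225,-0.1755],[0,0,0]],
  [[0.085,0.225,-0.1755],[0,0,0]],
])

```text
time_s: 16.7
eef_pos: [0.6317, 0.1264, 0.0259]
eef_rot: [-0.763, 1.567, 2.819]
ft_force: [-0.5, 0.1, -2.1]
grip_width: 0.497
```

```bash
python3 - <<'E'
from h import *
print(toolT()[:3,3]);go(.6345,.1262,.0135)
E
```

```text
[0.63165963 0.12638817 0.02593676]
go (0.6345, 0.1262, 0.0135, np.float64(-64.7851473794706)) shift [ 0.0124  0.0014 -0.0025] turn [0.    0.003 0.003]
```

>>> arm_command([
  [[0.004,0.0015,-0.0025],[0,0.003,0.003]],
  [[0.008,0.0015,-0.0025],[0,0.003,0.003]],
  [[0.0125,0.0015,-0.0025],[0,0.003,0.003]],
  [[0.0125,0.0015,-0.0025],[0,0.003,0.003]],
  [[0.0125,0.0015,-0.0025],[0,0.003,0.003]],
])

```text
time_s: 17.2
eef_pos: [0.6348, 0.1262, 0.0139]
eef_rot: [2.657, 1.57, -0.045]
ft_force: [0.2, 0.7, -1.7]
grip_width: 0.496
```

>>> arm_command([
  [[0,0,0],[0,0,0]],
  [[0,0,0],[0,0,0]],
  [[0,0,0],[0,0,0]],
  [[0,0,0],[0,0,0]],
  [[0,0,0],[0,0,0]],
], claw=0.75)

```text
time_s: 17.7
eef_pos: [0.6348, 0.1262, 0.014]
eef_rot: [2.698, 1.57, -0.004]
ft_force: [1.1, -0.0, 0.4]
grip_width: 0.748
```

>>> arm_command([
  [[-0.02,0,0],[0,0,0]],
  [[-0.05,0,0],[0,0,0]],
  [[-0.1,0,0],[0,0,0]],
  [[-0.15,0,0],[0,0,0]],
  [[-0.15,0,0],[0,0,0]],
  [[-0.15,0,0],[0,0,0]],
])

```text
time_s: 18.3
eef_pos: [0.6355, 0.1263, 0.1657]
eef_rot: [2.837, 1.566, 0.136]
ft_force: [-0.0, -0.4, -0.4]
grip_width: 0.751
```

```bash
python3 - <<'E'
from h import *
im,Q=shot("wrist");print(toolT()[:3,3]);
t=tops(Q,np.hypot(Q[...,0]-.633,Q[...,1]-.126)<.04,.034,.044);print(len(t),*circ(t),t[:,2].mean())
im,P=shot("top")
t=tops(P,np.hypot(P[...,0]-.43,P[...,1]-.106)<.075,.006,.018);print("winder",len(t),*rect(t))
# shaft: direction via points far from handle
w=np.argwhere((np.hypot(P[...,0]-.43,P[...,1]-.106)<.075)&(P[...,2]>.006)&(P[...,2]<.02))
p=t[:,:2];v=np.array([np.cos(np.radians(-28)),np.sin(np.radians(-28))]);s=(p-[.425,.107])@v
sh=p[(s<.035)];print("shaft line",cv2.fitLine((sh*1e3).astype(np.float32),2,0,.01,.01).ravel(),"s range",s.min(),s.max())
E
```

```text
[0.63431931 0.12610546 0.16393862]
1727 [634.2 124.8] 22.3 0.04000211236492003
winder 358 [425.7 107.3] [ 49.8 109. ] 62.3
shaft line [  0.8794735   -0.47594783 416.47348    112.206505  ] s range -0.05399633771728026 0.05509687720239858
```

The barrel is upright and about 2 mm from the midpoint. Next, the winder: jaw across the shaft at yaw 61.6°.

```bash
python3 - <<'E'
from h import *
go(.434,.1022,.15,61.6);print(arm.sense()['joints'])
E
```

```text
go (0.434, 0.1022, 0.15, 61.6) shift [ 0.013  -0.0635  0.1908] turn [ 0.936  0.001 -0.   ]
[ 1.77918996e-01  5.32722834e-01  1.62653469e+00 -2.30552515e-04
  9.83313011e-01  1.30884305e+00]
```

>>> arm_command([
  [[0.0,-0.0635,0.191],[0.94,0,0]],
  [[0.0,-0.0635,0.191],[0.94,0,0]],
  [[0.0,-0.0635,0.191],[0.94,0,0]],
  [[0.0,-0.0635,0.191],[0.94,0,0]],
  [[0.0,-0.0635,0.191],[0.94,0,0]],
  [[0.0,-0.0635,0.191],[0.94,0,0]],
  [[0.013,-0.0635,0.191],[0.94,0,0]],
  [[0.013,-0.0635,0.191],[0.94,0,0]],
  [[0.013,-0.0635,0.191],[0.94,0,0]],
], claw=0.5)

```text
time_s: 19.3
eef_pos: [0.4329, 0.1019, 0.149]
eef_rot: [0.748, 1.567, -2.892]
ft_force: [-0.2, -0.5, -0.3]
grip_width: 0.502
```

```bash
python3 - <<'E'
from h import *
im,Q=shot("wrist");print(toolT()[:3,3]);cv2.imwrite("pics/w3.png",im)
t=tops(Q,np.hypot(Q[...,0]-.43,Q[...,1]-.106)<.075,.009,.016);print("winder",len(t),*rect(t))
p=t[:,:2];v=np.array([np.cos(np.radians(-28)),np.sin(np.radians(-28))]);s=(p-[.4255,.107])@v
print("s",s.min(),s.max(),"line",cv2.fitLine((p[s<.038]*1e3).astype(np.float32),2,0,.01,.01).ravel())
go(.434,.1022,.004,61.6)
E
```

```text
[0.43332886 0.10198153 0.14941996]
winder 1956 [424.4 107.9] [ 49.1 109.5] 62.3
s -0.05616545200758411 0.05344427625670447 line [  0.87998056  -0.47500965 419.80334    110.975296  ]
go (0.434, 0.1022, 0.004, 61.6) shift [ 0.1454 -0.0008 -0.0008] turn [-0.003  0.002 -0.002]
```

View pics/w3.png

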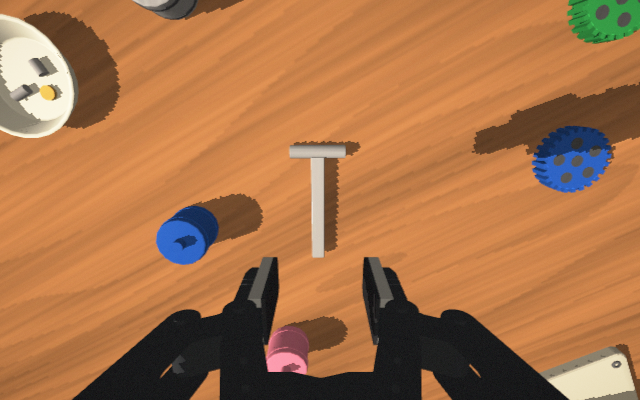

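The winder at (320,200) is aligned squarely between the fingers. Descend and grip.

>>> arm_command([
  [[0.05,-0.0013,-0.0008],[0,0,0]],
  [[0.1,-0.0013,-0.0008],[0,0,0]],
  [[0.125,-0.0013,-0.0008],[0,0,0]],
  [[0.138,-0.0013,-0.0008],[0,0,0]],
  [[0.145,-0.0013,-0.0008],[0,0,0]],
  [[0.145,-0.0013,-0.0008],[0,0,0]],
  [[0.145,-0.0013,-0.0008],[0,0,0]],
])

```text
time_s: 20.05
eef_pos: [0.4351, 0.1028, 0.0054]
eef_rot: [0.85, 1.57, -2.79]
ft_force: [-0.2, 0.3, 0.5]
grip_width: 0.5
```

>>> arm_command([
  [[0,0,0],[0,0,0]],
  [[0,0,0],[0,0,0]],
  [[0,0,0],[0,0,0]],
  [[0,0,0],[0,0,0]],
  [[0,0,0],[0,0,0]],
  [[0,0,0],[0,0,0]],
], claw=0)

```text
time_s: 20.65
eef_pos: [0.436, 0.103, 0.0066]
eef_rot: [-2.613, 1.57, 0.03]
ft_force: [-1.5, 0.6, 10.6]
grip_width: 0.11
```

>>> arm_command([
  [[-0.04,0,0],[0,0,0]],
  [[-0.08,0,0],[0,0,0]],
  [[-0.12,0,0],[0,0,0]],
  [[-0.16,0,0],[0,0,0]],
  [[-0.2,0,0],[0,0,0]],
  [[-0.2,0,0],[0,0,0]],
  [[-0.2,0,0],[0,0,0]],
])

```text
time_s: 21.35
eef_pos: [0.4361, 0.103, 0.2076]
eef_rot: [-2.489, 1.567, 0.154]
ft_force: [-0.9, -0.3, -1.7]
grip_width: 0.108
```

```bash
python3 - <<'E'
from h import *
print(toolT()[:3,3]);go(.49,-.24,.2,-80)
im,P=shot("top")
im0=cv2.imread("pics/top0.png")
cv2.imwrite("pics/tr.png",cv2.resize(im[140:235,410:500],None,fx=6,fy=6,interpolation=cv2.INTER_CUBIC))
for a,b in((.035,.048),(.045,.06),(.06,.075)):
    t=tops(P,np.hypot(P[...,0]-.562,P[...,1]+.349)<.08,a,b);print(a,len(t),*rect(t))
t=tops(P,np.hypot(P[...,0]-.562,P[...,1]+.349)<.08,.01,.09)
g=[[int((t[(t[:,0]>x)&(t[:,0]<=x+.01)&(t[:,1]>y)&(t[:,1]<=y+.01)][:,2].max(initial=0))*1e3) if 0 else int(1e3*t[(t[:,0]>x)&(t[:,0]<=x+.01)&(t[:,1]>y)&(t[:,1]<=y+.01)][:,2].max(initial=0)) for y in np.arange(-.29,-.42,-.01)] for x in np.arange(.64,.47,-.01)]
print("\n".join(" ".join(f"{v:3d}" for v in r) for r in g))
E
```

```text
[0.43605791 0.10303642 0.20756126]
go (0.49, -0.24, 0.2, -80) shift [ 0.0076  0.2755 -0.2113] turn [-0.673 -0.004  0.001]
0.035 437 [ 563.  -345.6] [128.8  80.4] 12.8
0.045 904 [ 565.  -346.7] [125.4  82.4] 12.4
0.06 280 [ 548.2 -339.2] [90.1 66.8] 38.6
  0   0   0   0   0   0   0   0   0   0   0   0   0
  0   0   0   0   0   0   0   0   0   0   0   0   0
  0   0   0   0  53  53  52  33  33   0   0   0   0
  0   0  30  46  55  55  54  49  36  32   0   0   0
  0   0  36  37  53  81  81  52  37  33   0   0   0
  0   0  37  37  55  81  53  53  33  30   0   0   0
  0   0  35  32  51  54  55  52   0   0   0   0   0
  0   0   0   0  49  54  55  54   0   0   0   0   0
  0   0   0   0  35  53  54  53  50  44  48   0   0
  0   0   0  35   0  52  70  70  68  56  56   0   0
  0   0  40  50  53  70  70  70  67  61  59  59   0
  0   0   0  59  61  55  70  69  70  60  62  60   0
  0   0   0  59  62  61  71  70  71  68  59  59   0
  0   0   0  58  61  61  70  71  70  67  55  53   0
  0   0   0  56  58  55  43  45   0   0  42  41   0
  0   0   0  36  48  47   0   0   0   0   0   0   0
  0   0   0   0   0   0   0   0   0   0   0   0   0
  0   0   0   0   0   0   0   0   0   0   0   0   0
```

View pics/tr.png

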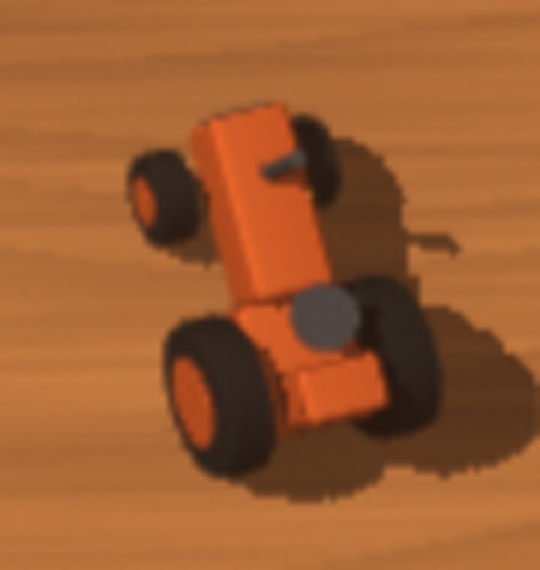

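The upper tractor points give a 128.8×80.4 mm rectangle, matching 130×80. Centre is about (563.5,-346), heading about 12.6°, nose at +x. So the winder goes at (542,-248). I'll hover there and refine the tractor pose with the wrist view.

>>> arm_command([
  [[0,0.251,-0.269],[-0.718,0,0]],
  [[0,0.251,-0.269],[-0.718,0,0]],
  [[0,0.251,-0.269],[-0.718,0,0]],
  [[0,0.251,-0.269],[-0.718,0,0]],
  [[0,0.251,-0.269],[-0.718,0,0]],
  [[0,0.251,-0.269],[-0.718,0,0]],
  [[0,0.251,-0.269],[-0.718,0,0]],
  [[0,0.251,-0.269],[-0.718,0,0]],
  [[0,0.251,-0.269],[-0.718,0,0]],
  [[0,0.251,-0.269],[-0.718,0,0]],
  [[0,0.251,-0.269],[-0.718,0,0]],
])

```text
time_s: 22.5
eef_pos: [0.5501, -0.2451, 0.2045]
eef_rot: [-0.86, 1.568, 2.501]
ft_force: [1.1, 0.2, -0.3]
grip_width: 0.11
```

```bash
python3 - <<'E'
from h import *
im,Q=shot("wrist");T=toolT();print(T[:3,3]);cv2.imwrite("pics/w4.png",im)
for a,b in((.03,.048),(.045,.06),(.015,.085)):
    t=tops(Q,np.hypot(Q[...,0]-.562,Q[...,1]+.349)<.08,a,b);print(a,len(t),*rect(t))
# held winder
L=(Q-T[:3,3])@T[:3,:3]
m=(abs(L[...,1])<.03)&(L[...,0]>-.012)&(L[...,0]<.02)&(abs(L[...,2])<.09)
t=Q[m];print("held",len(t),*rect(t))
im,P=shot("top")
m=(abs(P[...,2]-T[2,3]-.003)<.02)&(np.hypot(P[...,0]-T[0,3],P[...,1]-T[1,3])<.08)
print("held top",m.sum(),*rect(P[m])) if m.sum()>5 else 0
go(.5532,-.2458,.0075,-77.4)
E
```

```text
[ 0.55043193 -0.24480156  0.2050699 ]
0.03 2463 [ 562.1 -345.7] [129.   80.9] 12.9
0.045 4134 [ 564.5 -345.3] [123.9  80.7] 12.8
0.015 8201 [ 562.1 -345.7] [129.   80.9] 12.9
held 6469 [ 539.4 -248.6] [107.9  49.9] 12.7
held top 461 [ 539.3 -247.7] [107.9  47.6] 13.2
go (0.5532, -0.2458, 0.0075, -77.4) shift [ 0.198   0.0018 -0.0024] turn [0.001 0.001 0.001]
```

View pics/w4.png

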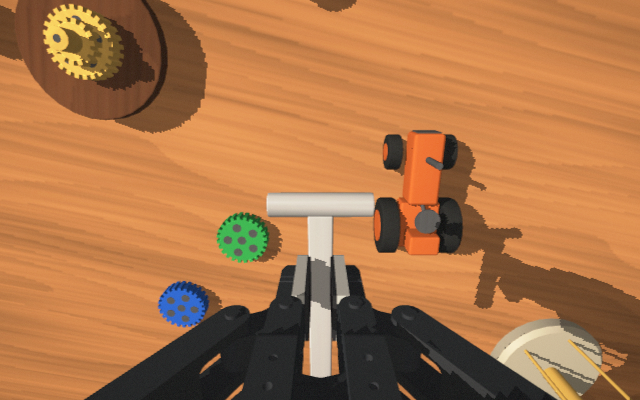

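The held winder at (539.4,-248.5), 12.9°, already sits almost on the target (540,-248); the tractor measures (562.3,-345.7), 12.9°. Lowering straight down.

>>> arm_command([
  [[0.05,0.0005,-0.0007],[0,0,0]],
  [[0.1,0.0005,-0.0007],[0,0,0]],
  [[0.14,0.0005,-0.0007],[0,0,0]],
  [[0.17,0.0005,-0.0007],[0,0,0]],
  [[0.185,0.0005,-0.0007],[0,0,0]],
  [[0.191,0.0005,-0.0007],[0,0,0]],
  [[0.195,0.0005,-0.0007],[0,0,0]],
  [[0.198,0.0005,-0.0007],[0,0,0]],
  [[0.198,0.0005,-0.0007],[0,0,0]],
  [[0.198,0.0005,-0.0007],[0,0,0]],
])

```text
time_s: 23.6
eef_pos: [0.552, -0.2452, 0.0086]
eef_rot: [-3.041, 1.57, 0.322]
ft_force: [-0.5, 0.9, -0.7]
grip_width: 0.11
```

>>> arm_command([
  [[0,0,0],[0,0,0]],
  [[0,0,0],[0,0,0]],
  [[0,0,0],[0,0,0]],
  [[0,0,0],[0,0,0]],
], claw=0.4)

```text
time_s: 24.0
eef_pos: [0.5521, -0.2453, 0.0088]
eef_rot: [3.09, 1.57, 0.169]
ft_force: [0.2, 0.2, -0.4]
grip_width: 0.398
```

>>> arm_command([
  [[-0.02,0,0],[0,0,0]],
  [[-0.06,0,0],[0,0,0]],
  [[-0.11,0,0],[0,0,0]],
  [[-0.16,0,0],[0,0,0]],
  [[-0.2,0,0],[0,0,0]],
  [[-0.2,0,0],[0,0,0]],
  [[-0.2,0,0],[0,0,0]],
])

```text
time_s: 24.7
eef_pos: [0.5523, -0.2455, 0.2099]
eef_rot: [2.648, 1.568, -0.273]
ft_force: [0.3, 0.3, -0.9]
grip_width: 0.4
```

```bash
python3 - <<'E'
from h import *
im,Q=shot("wrist");im2,P=shot("top");cv2.imwrite("pics/end.png",im2);cv2.imwrite("pics/endw.png",im)
def f(n,x,y,r,a,b):
    for c,M in(("wrist",Q),("top",P)):
        t=tops(M,np.hypot(M[...,0]-x,M[...,1]-y)<r,a,b)
        if len(t)>20: print(n,c,len(t),*circ(t),*rect(t),round(t[:,2].mean(),4))
f("winder",.54,-.248,.07,.006,.018)
f("tractor",.562,-.346,.08,.03,.085)
f("large",.631,-.015,.05,.041,.05);f("hub",.631,-.016,.03,.068,.08);f("disc",.631,-.016,.03,.052,.06)
f("tt",.631,-.014,.08,.026,.035);f("barrel",.634,.126,.04,.035,.043);f("dish",.635,.267,.06,.018,.03);f("jar",.755,-.141,.05,.06,.08)
print(arm.sense()['time_s'])
E
```

```text
winder wrist 1465 [ 546.7 -259.2] 61.2 [ 549.7 -267.4] [112.4  72.6] 24.1 0.0118
winder top 373 [ 548.6 -260.8] 61.0 [ 551.3 -267.6] [111.9  73.4] 24.2 0.0111
tractor wrist 7341 [ 557.9 -342.1] 69.6 [ 562.5 -345.3] [128.2  80.8] 13.3 0.0515
tractor top 139 [ 557.4 -315.1] 53.7 [ 557.8 -318.7] [107.3  20.4] 7.5 0.0435
large wrist 2092 [630.6 -15.5] 29.8 [630.7 -15.9] [58.1 57.8] 83.3 0.046
large top 306 [631.3 -16. ] 29.1 [630.4 -15.7] [57.  55.5] 89.4 0.0458
hub wrist 505 [631.1 -18.1] 9.4 [630.7 -18.3] [17.9 17.4] 67.9 0.072
hub top 57 [631.4 -18.3] 9.0 [631.4 -17.5] [16.5 16.1] 18.2 0.0717
disc wrist 1021 [631.1 -17.7] 18.9 [630.6 -19. ] [34.5 35.9] 87.4 0.056
disc top 132 [631.4 -17.9] 18.1 [631.2 -18.3] [34.6 33.7] 53.4 0.0559
tt wrist 10517 [630.4 -13.6] 65.3 [618.4 -16.6] [104.8 130.2] 13.0 0.0304
tt top 2070 [631.  -14.1] 65.0 [630.7 -14.3] [127.5 126.8] 88.7 0.0298
barrel top 279 [634.1 123.4] 22.2 [634.1 123.5] [42.6 42.2] 11.3 0.0398
dish top 275 [635.8 265.7] 45.9 [634.6 265.5] [90.  87.5] 84.5 0.021
jar top 432 [ 755.3 -142.2] 24.9 [ 755.3 -141.3] [47.3 48.8] 86.0 0.0696
24.8
```

View pics/end.png

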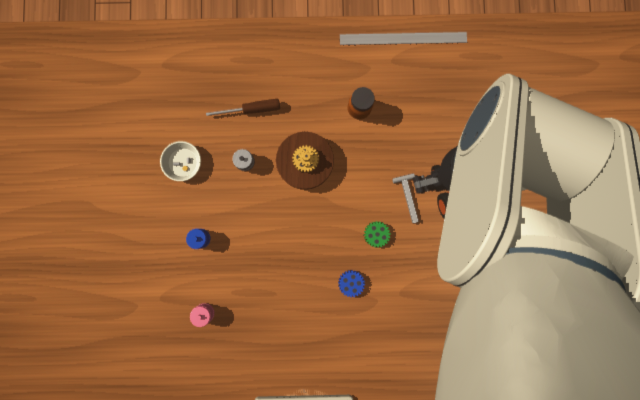

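Everything is in place in the overview. The winder cluster picked up tractor wheel points, so I'll re-measure it in the tractor frame before handing in.

```bash
python3 - <<'E'
from h import *
a=np.radians(13);u=np.array([np.cos(a),np.sin(a)]);v=np.array([-u[1],u[0]])
for c in("wrist","top"):
    im,Q=shot(c);q=Q[...,:2]-[.5624,-.3455]
    t=tops(Q,(q@v>.06)&(q@v<.14)&(abs(q@u)<.08),.006,.018)
    x,s,r=rect(t);x=x/1e3-[.5624,-.3455];print(c,len(t),"centre in tractor frame",x@u,x@v,s,r,t[:,2].mean())
E
```

```text
wrist 1416 centre in tractor frame -0.0002455014036602481 0.09940291609938214 [109.2  49.3] 12.6 0.0118391937646182
top 361 centre in tractor frame 0.003922672227962139 0.1076773543628927 [109.8  49. ] 1.6 0.011169142003789377
```

```bash
python3 -c "
from workcell import arm
print(arm.sense()['ft_force'],arm.sense()['grip_width']);print(arm.sign_off())"
```

```text
[-0.94007316  0.32885289 -0.39649043] 0.4011146122003125
the job is handed in; nothing more can be done
None
```

I laid out all four parts, let go of them and handed the job in at about 25 s. My last checks put everything inside the limits, though the top camera was out of line on the winder.

| Part | Measured result | Limit |
|---|---|---|
| Large gear | about 2 mm from the turntable centre, flat | 12 mm |
| Small gear, hub up | about 2.5 mm from the large gear's centre, flat | 10 mm |
| Barrel | upright, about 2–3 mm from the midpoint | 15 mm |
| Winder, level with tractor's middle | off by less than 1 mm (wrist camera) | 15 mm |
| Winder, distance to the left | 99 mm (wrist camera) | 85–115 mm |
| Winder, parallel to tractor | within about 1° (wrist camera) | 0.2 rad (about 11°) |

- **Disagreement on the winder:** the top camera fitted it at 108 mm left and about 11° off. The likely cause is the rectangle fit, which can tip on a T shape seen in few pixels. Even taken at face value, the position is within limits, but the angle would be right at the limit. In the last top picture the winder looks parallel to the tractor, so I trusted the wrist camera.
- **Things not to be moved:** the tractor, dish and jar measured within about 1 mm of where they started. I only checked the screwdriver by eye, and it looks unmoved.

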